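# Serve the sweets from a lever dispenser without letting its lid slam

## Task

Using only your fingertips on the lever paddle of the sweet dispenser, press the lever down so that its lid lifts wide open, and keep it down until all three round sweets have rolled out into the ceramic bowl. Then ease the lever back up slowly, so that the lid comes down gently the whole way and does not slam, and leave it shut. Pick nothing up, do not touch the lid, the sweets or the bowl, and leave the other things on the table where they are.

Things in the scene. Friction and masses are not known exactly. Their poses are not given: they have to be found in the camera images.
- dispenser: White sweet dispenser, fixed: body 130 (x) by 70 (y) by 115 mm high, clear cover on top, black foot. Origin: on the table under its middle; z up, x from the lever side to the mouth side. The lever sticks out on the -x side (to the right as the robot sees it, or right and towards it); the mouth, shut by the lid, is on the +x side, with a steel lip 55 mm up, ending 88 mm from the origin.
- lever_press (a point): Middle of the paddle's top face, the place to press; moves with the lever. At rest about 106 mm above the table and 186 mm from the dispenser's origin along its -x; fully pressed about 48 mm above the table, almost straight below (4 mm further out half-way). The lever is sprung upwards: pressing here takes about 3 N at the top, 4 to 5 N at the bottom.
- lever_pivot (a point): Pivot of the lever, at (-80, 0, 75) mm in the dispenser's frame. Black paddle at the lever's end: a plate 36 mm (dispenser x) by 60 mm (y), 6 mm thick, on a 14 mm wide arm, its middle 110 mm from the pivot.
- lever (a joint): Lever angle, rad: 0 = up at rest (paddle raised 0.27 rad above level), 0.54 = fully pressed, at its stop. Springs back up to 0 by itself, fast, if let go.
- lid (a joint): Lid angle, rad: 0 = shut (hanging upright across the mouth), about 1.3 = wide open, swung out and up. Linked to the lever: lid angle = 2.41 x lever angle, so the lid falls as fast as the lever is let up; the sweets get past the lid above about 0.9.
- lid_edge (a point): Middle of the lid's free (lower) edge, moves with the lid. The steel lid, 54 mm wide, 50 mm high, 4 mm thick, on the mouth side of the dispenser. Its hinge line is along its top edge, 110 mm above the table.
- sweet1: Hard round white sweet, 26 mm across, 15 g; origin at its centre. At the start it lies first (nearest the lid) of the three in line in the dispenser's sloping channel behind the lid, and rolls out by itself within about 2 s of the lid being opened.
- sweet2: Hard round white sweet, 26 mm across, 15 g; origin at its centre. At the start it lies second of the three in line in the dispenser's sloping channel behind the lid, and rolls out by itself within about 2 s of the lid being opened.
- sweet3: Hard round white sweet, 26 mm across, 15 g; origin at its centre. At the start it lies last of the three in line in the dispenser's sloping channel behind the lid, and rolls out by itself within about 2 s of the lid being opened.
- bowl: Small blue glazed ceramic bowl, 120 mm across the rim, 42 mm high, loose; stands under the dispenser's lip. Origin: centre of its underside.
- bowl_in (a point): Centre of the bowl's inner floor.
- cup: Steel coffee cup with a handle, 72 mm across, 70 mm high, standing beside the dispenser. Origin: centre of its underside. To be left alone.
- tumbler: Empty clear plastic tumbler, 68 mm across, 90 mm high, standing beside the dispenser. Origin: centre of its underside. To be left alone.
- domino: Single green domino, 24 x 48 x 9 mm, lying flat on the table beside the lever. Origin: centre of its underside. To be left alone.
- shaker: Glass shaker jar with a steel cap, 56 mm across, 130 mm high, to the left, near the robot. Origin: centre of its underside. To be left alone.
- saucer: White saucer, 130 mm across, 16 mm high, right of the robot. Origin: centre of its underside. To be left alone.
- drawerbox: Grey plastic drawer box, 200 (x) by 170 (y) by 130 mm high, fixed, on the left; its lower drawer may stand up to 60 mm open towards the robot. Origin: centre of its underside. Not part of the job.
- drawerbox_drawer0_handle (a point): Grip point of the upper drawer's handle, on the drawer box's robot side (shut). To be left alone.
- drawerbox_drawer1_handle (a point): Grip point of the lower drawer's handle. To be left alone.
- tray: Wooden tray 200 by 150 by 25 mm with green dominoes, fixed, on the right. Origin: centre of its underside. Not part of the job.
There are look-alikes about, which are no part of the job. Several things look just like the bowl: the one meant starts nearest to the robot's base.

How it is judged:
By the outcome, as a careful person would: the job done as asked, in the order asked, and still so for the second after the job is handed in, with the robot touching nothing.
It also fails if it takes over 40 s, if anything falls off the work surface, if the arm or the gripper's body presses on something with over 40 N, if the wrist force passes 120 N, or if a joint passes its speed limit or range.

## Robot

A 7-joint arm with a two-finger parallel gripper is mounted at the origin on the work surface. World frame = base frame: x ahead of the robot, y to its left, z up, the work surface at z = 0. Lengths are in m, angles in degrees, forces in N, time in s.
With the tool pointing down it reaches from about 0.425 to 0.875 m from the base axis. Payload 8.4 kg.
Tool frame: the origin (TCP) lies at the very end of the fingers, on their centre line; the grasp point (between the pads) lies 19 mm behind it (ctrl.pinch_z is the distance from the TCP to the grasp point, in m); z points along the fingers, y is the line along which they close (so a half turn about z gives the same grasp; the last joint's range is limited). The gripper opens to 87 mm and grips with 3 to 60 N. Pads are 19 mm wide; open, the fingers measure 117 mm over their backs; the gripper's body (75 mm by 190 mm) begins 51 mm behind the grasp point.
Start: joints at [-80.168, 19.091, 2.286, 83.961, -0.768, 76.965, -3.352], TCP at [0.174, 0.626, 0.223] pointing down, gripper open.
Joint ranges: [-147.57, 147.57], [-21.85, 119.76], [-74.77, 79.35], [14.55, 137.4], [-85.83, 265.84], [4.83, 119.75], [-152.11, 152.11]. Speed limits (degrees/s): [127.2, 127.2, 159.86, 159.86, 180, 180, 180].

## Interface

Orientations are given as a 3x3 rotation matrix whose columns are the frame's x, y, z axes.
In Python, from plant import ctrl gives the robot as it stands.
- The arm moves only by the tool drive_tool, never from a script. Its argument "motion" is a list of rows, each a list of 6 numbers: the shift along the tool's x, y, z each as a share of 0.02 m, from -1 to 1, then the turn, a rotation vector about the tool's x, y, z each as a share of 5 degrees, from -1 to 1. A call has 1 to 8 rows; each row shifts and turns the commanded pose from where the row before left it, along the tool's axes as they then stand; what a row does not reach is not made up. A row lasts 1/12 s, in which the tool goes at most 41.7 mm and 7.16 degrees, less where a joint would pass 70% of its speed; a pose out of reach is approached as far as the arm can. A call with a number of a shift or a turn outside -1 to 1 is refused whole. A call with a gripper value outside its range is refused whole. "grip" is the gripper's target within -1 to 1 (fully open at 1, half-way at 0, shut at -1), set as the call begins (left out, the last holds). The fingers move at their own pace and stop on an object; the grip force is fixed at half the most. Time passes only in rows, so rows that do not move let the fingers close. It gives the time, the measured TCP pose, the force, the opening and the grip force at its end, in the units of the state.
- ctrl.sense(): the state, without advancing time (a new reading comes with each control period).
- ctrl.get_image(name): name is "scene" or "top" or "wrist"; returns a dict with "frame" (384x512x3 uint8, red, green, blue), "vertical_fov" (degrees; the focal length in pixels is half the picture's height over the tangent of half this angle, whatever the lens; pixels are square), "cx", "cy" (the principal point, pixels), "R" (3x3) and "t" (3): a world point X has camera coordinates R X + t. Camera axes: x right, y down, z forward; pixel columns grow to the right and rows downward; lengths in m; the calibration is good to about 2 mm. The wrist camera is an equidistant fisheye: a pixel r from the principal point sees the ray r / f radians off the axis. A picture is of the moment at which its call begins. There is no depth.
- ctrl.sign_off(): hands the job in; it is judged then, once.
The state is a dict: "time": time; "q": joint angles; "qd": joint speeds; "effort": joint torques, N m; "tool_pos": TCP position; "orientation": TCP orientation; "contact_force": force on the tool from outside, world axes, zero at the start; "moment": the same for the moment, N m; "gripper_width": finger opening in m; "gripper_force": force on a finger pad.
Only numpy, scipy, OpenCV 4.12 (cv2) and the standard library are available. Lean on these libraries where they do the work, as an engineer would, in place of code of your own. Each camera call takes 0.05 s, during which the arm holds its last target. There are 200 camera calls.

## Working session

There is one attempt and no reset: what is moved stays moved. The work goes in short steps, Python scripts to look and compute and a tool call to move; the robot and the scene stay as the last step left them, time stands still between calls to the robot, and variables do not carry over. Pictures are saved under pics/ and viewed, at most 10 in all, crops included, and the job is handed in when it is done.

Besides the shell and the picture viewer there is one more tool, called after "Emit:" as a command line: name --pt "numbers of a row" for each row, then --argument value for the rest. drive_tool: Moves the arm, as the interface text tells. Shift numbers are shares of 0.02 m and turn numbers shares of 5 degrees, none past 1 either way. Its arguments: {"type":"object","properties":{"motion":{"type":"array"},"grip":{"type":"number"}},"required":["motion"]}

```bash
mkdir -p pics; cat > h.py <<'E'
import numpy as np, cv2, pickle
from plant import ctrl
def snap(n,tag):
    d=ctrl.get_image(n); pickle.dump(d,open(f'pics/{tag}.pkl','wb'))
    cv2.imwrite(f'pics/{tag}.png',cv2.resize(d['frame'][:,:,::-1],(800,600),interpolation=cv2.INTER_CUBIC)); return d
def ray(d,u,v):
    f=192/np.tan(np.radians(d['vertical_fov'])/2); R=np.array(d['R']);t=np.array(d['t'])
    return -R.T@t, R.T@np.array([(u-d['cx'])/f,(v-d['cy'])/f,1])
def onz(d,u,v,z):
    o,r=ray(d,u,v); return o+r*(z-o[2])/r[2]
def proj(d,X):
    f=192/np.tan(np.radians(d['vertical_fov'])/2); c=np.array(d['R'])@X+np.array(d['t']); return d['cx']+f*c[0]/c[2],d['cy']+f*c[1]/c[2]
E
python3 - <<'E'
from h import *
for n in('scene','top'):
    d=snap(n,n); print(n,d['vertical_fov'],d['cx'],d['cy'],ray(d,256,192))
s=ctrl.sense(); print(s)
E
```

```text
scene 51.83625715132537 258.60933420707573 192.0835395323515 (array([1.55845959, 0.0465941 , 0.92422126]), array([-0.7598935 , -0.04580557, -0.64846541]))
top 49.127508120095285 260.5167431740212 188.48867562534872 (array([0.34873822, 0.0136063 , 1.75571567]), array([ 0.1119912 ,  0.00316942, -0.99379747]))
{'time': 0.1, 'q': array([-80.16811968,  19.12794228,   2.28288634,  84.00623996,
        -0.76539638,  76.96450491,  -3.35050841]), 'qd': array([ 0.05534206, -0.18060457, -0.00126037, -0.1411416 ,  0.05822721,
        0.053802  , -0.03534112]), 'effort': array([ 4.17270043e-03, -6.57821274e+01,  1.33980934e+00, -4.04704213e+01,
       -5.98820974e-02,  4.11149813e-02,  9.53363929e-05]), 'tool_pos': array([0.17378469, 0.62590071, 0.22174307]), 'orientation': array([[-9.63569371e-01,  2.67458402e-01, -2.65006243e-04],
       [ 2.67458502e-01,  9.63568314e-01, -1.43316741e-03],
       [-1.27961045e-04, -1.45183439e-03, -9.99998938e-01]]), 'contact_force': array([0.46062368, 0.45310302, 0.97327016]), 'moment': array([ 0.01993395,  0.00115879, -0.0197091 ]), 'gripper_force': 0.0, 'gripper_width': 0.08717554955545577}
```

View pics/scene.png

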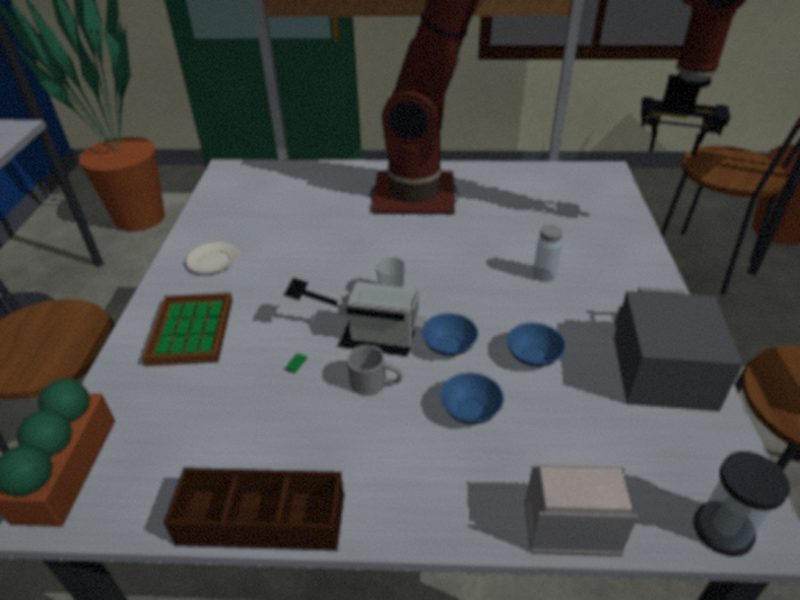

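View pics/top.png

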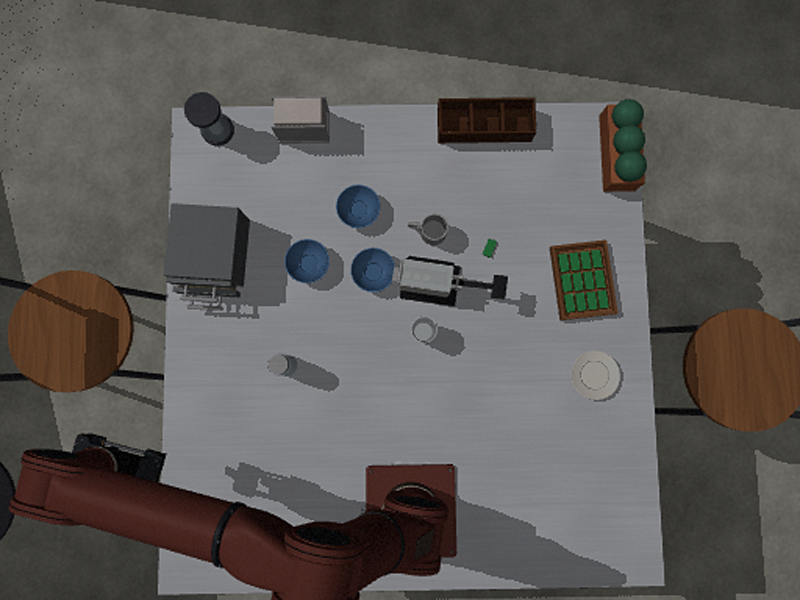

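The top view shows the dispenser at (430,280) with its black paddle at (499,287). The bowl candidates are at (373,269), (307,261) and (358,206); the one under the lip, nearest the base, is (373,269). For the paddle, the only look-alikes are its own shadow at (525,303) and the domino at (490,247). I'll check the choice in a close crop.

```bash
python3 - <<'E'
from h import *
a=pickle.load(open('pics/top.pkl','rb'));b=pickle.load(open('pics/scene.pkl','rb'))
c1=cv2.resize(a['frame'][150:210,245:345,::-1],(800,480),interpolation=cv2.INTER_CUBIC)
c2=cv2.resize(b['frame'][170:235,170:280,::-1],(800,473),interpolation=cv2.INTER_CUBIC)
m=np.vstack([c1[:,:],c2]); m=np.clip(m.astype(float)*1.4,0,255).astype('uint8'); cv2.imwrite('pics/crop.png',cv2.resize(m,(503,600),interpolation=cv2.INTER_AREA))
for (u,v,z) in[(499,287,.106),(373,269,.04),(490,247,.009),(424,330,.09),(434,229,.07),(430,280,.115)]:
    print(u,v,onz(a,u*.64,v*.64,z).round(3))
print('scene paddle',onz(b,296*.64,289*.64,.106).round(3))
E
```

```text
499 287 [ 0.564 -0.233  0.106]
373 269 [0.626 0.089 0.04 ]
490 247 [ 0.686 -0.226  0.009]
424 330 [ 0.459 -0.041  0.09 ]
434 229 [ 0.725 -0.073  0.07 ]
430 280 [ 0.583 -0.058  0.115]
scene paddle [ 0.569 -0.231  0.106]
```

View pics/crop.png

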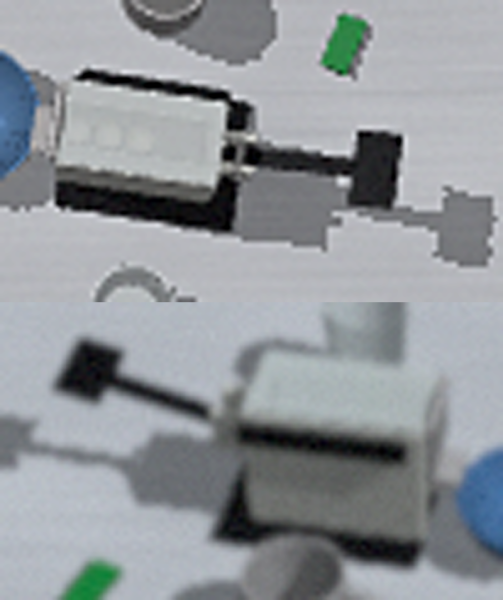

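The paddle is clear at top-native pixel (319.7,183.6), about (0.565,-0.231), and the dispenser's yaw is about 82°. I'll swing over in an arc with the fingers shut.

Emit:
drive_tool --pt "-1 0 0 0 0 0.36" --pt "-1 0 0 0 0 0.36" --pt "-1 0 0 0 0 0.36" --pt "-1 0 0 0 0 0.36" --pt "-1 0 0 0 0 0.36" --pt "-1 0 0 0 0 0.36" --pt "-1 0 0 0 0 0.36" --pt "-1 0 0 0 0 0.36" --grip -1

```text
time: 0.77
tool_pos: [0.3241, 0.5658, 0.2226]
orientation: [[-0.865, 0.502, 0.0], [0.502, 0.865, 0.0], [-0.0, 0.0, -1.0]]
contact_force: [-0.4, 0.4, -1.1]
gripper_width: 0.0413
gripper_force: 0.0
```

Emit:
drive_tool --pt "-1 0 0 0 0 0.36" --pt "-1 0 0 0 0 0.36" --pt "-1 0 0 0 0 0.36" --pt "-1 0 0 0 0 0.36" --pt "-1 0 0 0 0 0.36" --pt "-1 0 0 0 0 0.36" --pt "-1 0 0 0 0 0.36" --pt "-1 0 0 0 0 0.36"

```text
time: 1.43
tool_pos: [0.4522, 0.4713, 0.2226]
orientation: [[-0.713, 0.701, -0.0], [0.701, 0.713, -0.0], [-0.0, -0.0, -1.0]]
contact_force: [0.6, -0.4, 0.0]
gripper_width: 0.0008
gripper_force: 0.0
```

Emit:
drive_tool --pt "-1 0 0 0 0 0.36" --pt "-1 0 0 0 0 0.36" --pt "-1 0 0 0 0 0.36" --pt "-1 0 0 0 0 0.36" --pt "-1 0 0 0 0 0.36" --pt "-1 0 0 0 0 0.36" --pt "-1 0 0 0 0 0.36" --pt "-1 0 0 0 0 0.36"

```text
time: 2.1
tool_pos: [0.5531, 0.3477, 0.2225]
orientation: [[-0.517, 0.856, -0.0], [0.856, 0.517, 0.0], [0.0, -0.0, -1.0]]
contact_force: [0.4, 0.0, 0.4]
gripper_width: 0.0001
gripper_force: 0.0
```

Emit:
drive_tool --pt "-1 0 0 0 0 0.36" --pt "-1 0 0 0 0 0.36" --pt "-1 0 0 0 0 0.36" --pt "-1 0 0 0 0 0.36" --pt "-1 0 0 0 0 0.36" --pt "-1 0 0 0 0 0.36" --pt "-1 0 0 0 0 0.36" --pt "-1 0 0 0 0 0.36"

```text
time: 2.77
tool_pos: [0.62, 0.2028, 0.2226]
orientation: [[-0.287, 0.958, -0.0], [0.958, 0.287, -0.0], [-0.0, -0.0, -1.0]]
contact_force: [0.3, 0.1, -0.0]
gripper_width: 0.0004
gripper_force: 0.0
```

Emit:
drive_tool --pt "-1 0 0 0 0 0.36" --pt "-1 0 0 0 0 0.36" --pt "-1 0 0 0 0 0.36" --pt "-1 0 0 0 0 0.36" --pt "-1 0 0 0 0 0.36" --pt "-1 0 0 0 0 0.36" --pt "-1 0 0 0 0 0.36" --pt "-1 0 0 0 0 0.36"

```text
time: 3.43
tool_pos: [0.6489, 0.0458, 0.2226]
orientation: [[-0.04, 0.999, -0.0], [0.999, 0.04, -0.0], [-0.0, -0.0, -1.0]]
contact_force: [0.6, 0.3, 0.4]
gripper_width: 0.0005
gripper_force: 0.0
```

Emit:
drive_tool --pt "-1 -0.2 0 0 0 0.16" --pt "-1 -0.2 0 0 0 0.16" --pt "-1 -0.2 0 0 0 0.16" --pt "-1 -0.2 0 0 0 0.16" --pt "-1 -0.2 0 0 0 0.16" --pt "-1 -0.2 0 0 0 0.16" --pt "-1 -0.2 0 0 0 0.16" --pt "-1 -0.2 0 0 0 0.16"

```text
time: 4.1
tool_pos: [0.6153, -0.1138, 0.2226]
orientation: [[0.07, 0.998, 0.0], [0.998, -0.07, 0.0], [0.0, 0.0, -1.0]]
contact_force: [-0.2, 0.6, -0.2]
gripper_width: 0.0005
gripper_force: 0.0
```

Emit:
drive_tool --pt "-1 -0.2 0 0 0 0.16" --pt "-1 -0.2 0 0 0 0.16" --pt "-1 -0.2 0 0 0 0.16" --pt "-1 -0.2 0 0 0 0.16" --pt "-0.5 0 0 0 0 0" --pt "0 0 0 0 0 0"

```text
time: 4.6
tool_pos: [0.5905, -0.2037, 0.2228]
orientation: [[0.128, 0.992, 0.0], [0.992, -0.128, -0.001], [-0.001, 0.0, -1.0]]
contact_force: [-1.0, -0.6, 0.5]
gripper_width: 0.0004
gripper_force: 0.0
```

```bash
python3 - <<'E'
from h import *
s=ctrl.sense();print(s['time'],s['tool_pos'],s['orientation'],s['contact_force'])
d=snap('wrist','w1');print(d['vertical_fov'],d['cx'],d['cy'],d['R'],d['t'])
d=snap('scene','s1')
c=d['frame'][130:226,150:278,::-1];cv2.imwrite('pics/s1c.png',np.clip(cv2.resize(c,(800,600),interpolation=cv2.INTER_CUBIC)*1.3,0,255).astype('uint8'))
E
```

```text
4.6 [ 0.59052107 -0.20371802  0.22283949] [[ 1.28076802e-01  9.91764244e-01  1.33158568e-04]
 [ 9.91763634e-01 -1.28076571e-01 -1.13380597e-03]
 [-1.10741373e-03  2.77276069e-04 -9.99999348e-01]] [-0.97669284 -0.62236868  0.54055757]
65.70646984690485 256.09332415741113 195.84500692177957 [[ 0.99177435 -0.1279938   0.00110726]
 [-0.12225191 -0.9446488   0.30445545]
 [-0.03792244 -0.30208647 -0.95252593]] [-0.61121754 -0.15752262  0.35382416]
```

View pics/w1.png

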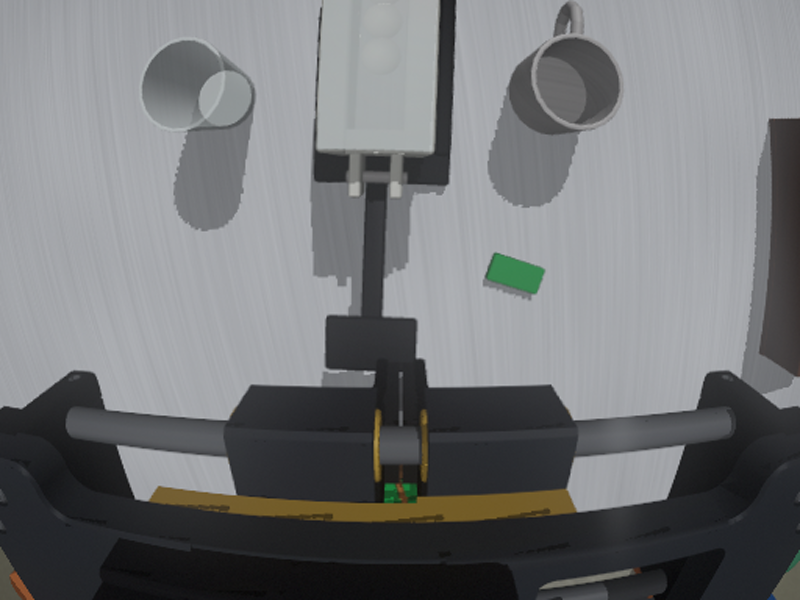

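The wrist view shows the paddle centred at (371,343) and the pivot pin at (376,177). The fingertips are at (401,365), to the right of the paddle. I'll work out the positions.

```bash
cat >> h.py <<'E'
def fish(d,u,v,z):
    f=192/np.tan(np.radians(d['vertical_fov'])/2);R=np.array(d['R']);t=np.array(d['t'])
    x=np.array([u-d['cx'],v-d['cy']]);r=np.hypot(*x);th=r/f
    q=R.T@np.r_[np.sin(th)*x/r,np.cos(th)];o=-R.T@t;return o+q*(z-o[2])/q[2]
E
python3 - <<'E'
from h import *
d=pickle.load(open('pics/w1.pkl','rb'))
P=fish(d,371*.64,343*.64,.106);V=fish(d,376*.64,177*.64,.075);s=ctrl.sense()
for a in[(327,317),(416,319),(415,370),(325,367)]:print(fish(d,a[0]*.64,a[1]*.64,.106).round(4))
print(P,V,np.linalg.norm((P-V)[:2]),np.degrees(np.arctan2(*(V-P)[1::-1])))
print('tool delta',s['orientation'].T@(P-s['tool_pos']))
E
```

```text
[ 0.5417 -0.2102  0.106 ]
[ 0.5981 -0.2188  0.106 ]
[ 0.5933 -0.2545  0.106 ]
[ 0.5338 -0.2449  0.106 ]
[ 0.56717203 -0.23147287  0.106     ] [ 0.5836121  -0.12783512  0.075     ] 0.10493359169844005 80.98626927458288
tool delta [-0.03454728 -0.02057443  0.11646202]
```

Emit:
drive_tool --pt "-0.6 -0.35 0.4 0 0 0.1" --pt "-0.6 -0.35 0.8 0 0 0.1" --pt "-0.55 -0.33 0.8 0 0 0.1" --pt "0 0 0.8 0 0 0" --pt "0 0 0.8 0 0 0" --pt "0 0 0.8 0 0 0" --pt "0 0 0.3 0 0 0" --pt "0 0 0 0 0 0"

```text
time: 5.37
tool_pos: [0.5656, -0.2309, 0.1267]
orientation: [[0.149, 0.989, -0.003], [0.989, -0.149, 0.001], [0.0, -0.003, -1.0]]
contact_force: [0.8, 0.0, 0.5]
gripper_width: 0.0005
gripper_force: 0.0
```

```bash
python3 - <<'E'
from h import *
d=snap('wrist','w2');s=ctrl.sense();print(s['tool_pos'],s['contact_force'])
R=s['orientation'];print('delta',R.T@(np.array([.5672,-.2315,.106])-s['tool_pos']))
E
```

```text
[ 0.56628031 -0.23139691  0.12805048] [-0.01663966  0.10737823  0.12214479]
delta [3.40300245e-05 9.54624412e-04 2.20492145e-02]
```

View pics/w2.png

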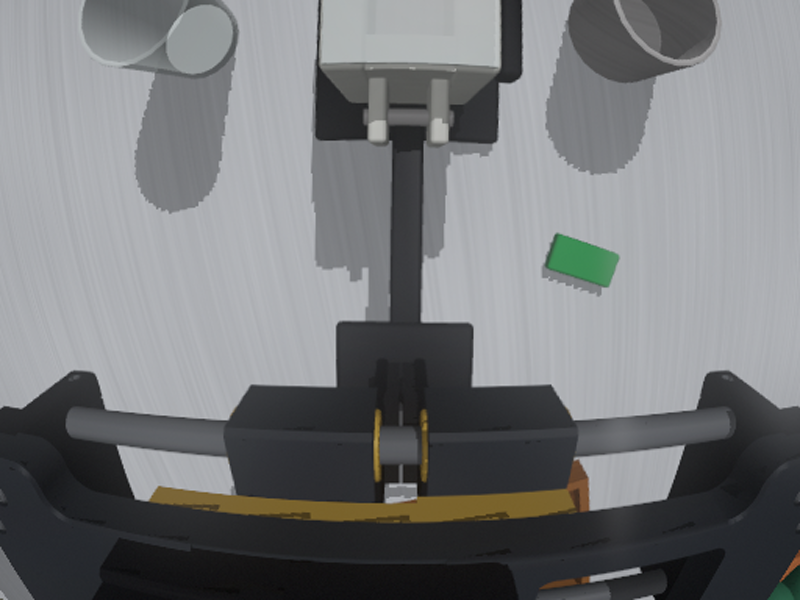

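The fingertips at (401,365) are centred over the paddle (337–472 wide), so I'll press.

Emit:
drive_tool --pt "0 0 0.4 0 0 0" --pt "0 0 0.4 0 0 0" --pt "0 0 0.4 0 0 0" --pt "0 0 0.4 0 0 0" --pt "0 0 0.4 0 0 0" --pt "0 0 0.4 0 0 0" --pt "0 0 0.4 0 0 0" --pt "0 0 0.4 0 0 0"

```text
time: 6.08
tool_pos: [0.5667, -0.2321, 0.0639]
orientation: [[0.15, 0.989, 0.0], [0.989, -0.15, 0.0], [0.0, 0.0, -1.0]]
contact_force: [0.4, 0.6, 4.2]
gripper_width: 0.0005
gripper_force: 2.2
```

Emit:
drive_tool --pt "0 0 0.2 0 0 0" --pt "0 0 0.1 0 0 0" --pt "0 0 0.1 0 0 0" --pt "0 0 0.05 0 0 0" --pt "0 0 0 0 0 0"

```text
time: 6.5
tool_pos: [0.5666, -0.2317, 0.0555]
orientation: [[0.15, 0.989, -0.0], [0.989, -0.15, 0.0], [0.0, -0.0, -1.0]]
contact_force: [0.4, 1.3, 4.1]
gripper_width: 0.0005
gripper_force: 2.0
```

Emit:
drive_tool --pt "0 0 0.1 0 0 0" --pt "0 0 0.05 0 0 0" --pt "0 0 0.05 0 0 0" --pt "0 0 0 0 0 0" --pt "0 0 0 0 0 0" --pt "0 0 0 0 0 0"

```text
time: 7.0
tool_pos: [0.5666, -0.232, 0.0517]
orientation: [[0.15, 0.989, 0.0], [0.989, -0.15, 0.0], [0.0, 0.0, -1.0]]
contact_force: [0.1, 1.3, 5.0]
gripper_width: 0.0006
gripper_force: 2.0
```

Emit:
drive_tool --pt "0 0 0 0 0 0" --pt "0 0 0 0 0 0" --pt "0 0 0 0 0 0" --pt "0 0 0 0 0 0" --pt "0 0 0 0 0 0" --pt "0 0 0 0 0 0" --pt "0 0 0 0 0 0" --pt "0 0 0 0 0 0"

```text
time: 7.67
tool_pos: [0.5666, -0.2321, 0.0516]
orientation: [[0.15, 0.989, 0.0], [0.989, -0.15, -0.0], [-0.0, 0.0, -1.0]]
contact_force: [0.5, 2.2, 5.2]
gripper_width: 0.0007
gripper_force: 2.0
```

Emit:
drive_tool --pt "0 0 0 0 0 0" --pt "0 0 0 0 0 0" --pt "0 0 0 0 0 0" --pt "0 0 0 0 0 0" --pt "0 0 0 0 0 0" --pt "0 0 0 0 0 0" --pt "0 0 0 0 0 0" --pt "0 0 0 0 0 0"

```text
time: 8.33
tool_pos: [0.5666, -0.2321, 0.0516]
orientation: [[0.15, 0.989, 0.0], [0.989, -0.15, -0.0], [-0.0, 0.0, -1.0]]
contact_force: [0.2, 0.9, 4.0]
gripper_width: 0.0003
gripper_force: 2.0
```

Emit:
drive_tool --pt "0 0 0 0 0 0" --pt "0 0 0 0 0 0" --pt "0 0 0 0 0 0" --pt "0 0 0 0 0 0" --pt "0 0 0 0 0 0" --pt "0 0 0 0 0 0" --pt "0 0 0 0 0 0" --pt "0 0 0 0 0 0"

```text
time: 9.0
tool_pos: [0.5665, -0.2321, 0.0515]
orientation: [[0.15, 0.989, -0.0], [0.989, -0.15, -0.0], [-0.0, -0.0, -1.0]]
contact_force: [1.0, 1.5, 4.1]
gripper_width: 0.0004
gripper_force: 2.0
```

```bash
python3 - <<'E'
from h import *
a=snap('top','t2');b=snap('scene','s2')
c1=cv2.resize(a['frame'][145:205,215:315,::-1],(800,480),interpolation=cv2.INTER_CUBIC)
c2=cv2.resize(b['frame'][175:240,215:325,::-1],(800,473),interpolation=cv2.INTER_CUBIC)
m=np.clip(np.vstack([c1,c2])*1.4,0,255).astype('uint8');cv2.imwrite('pics/c2.png',cv2.resize(m,(503,600),interpolation=cv2.INTER_AREA))
E
```

```text
(no output)
```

View pics/c2.png

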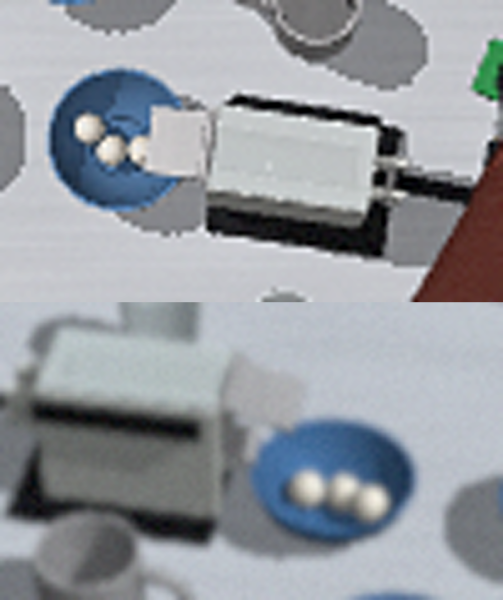

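All three sweets are in the bowl ((90,127), (112,150) and (143,150) in the crop), and the lid is swung up wide. I'll press about 1 mm further to the stop, then ease up slowly.

Emit:
drive_tool --pt "0 0 0.05 0 0 0" --pt "0 0 0 0 0 0" --pt "0 0 0 0 0 0" --pt "0 0 0 0 0 0"

```text
time: 9.43
tool_pos: [0.5665, -0.2322, 0.0506]
orientation: [[0.15, 0.989, -0.0], [0.989, -0.15, -0.0], [-0.0, 0.0, -1.0]]
contact_force: [1.1, 1.1, 4.9]
gripper_width: 0.0
gripper_force: 2.3
```

Emit:
drive_tool --pt "0 0 -0.025 0 0 0" --pt "0 0 -0.025 0 0 0" --pt "0 0 -0.025 0 0 0" --pt "0 0 -0.025 0 0 0" --pt "0 0 -0.025 0 0 0" --pt "0 0 -0.025 0 0 0" --pt "0 0 -0.025 0 0 0" --pt "0 0 -0.025 0 0 0"

```text
time: 10.1
tool_pos: [0.5663, -0.2327, 0.0547]
orientation: [[0.15, 0.989, -0.0], [0.989, -0.15, -0.001], [-0.001, 0.0, -1.0]]
contact_force: [-0.1, -3.1, 3.9]
gripper_width: 0.0003
gripper_force: 2.0
```

Emit:
drive_tool --pt "0 0 -0.025 0 0 0" --pt "0 0 -0.025 0 0 0" --pt "0 0 -0.025 0 0 0" --pt "0 0 -0.025 0 0 0" --pt "0 0 -0.025 0 0 0" --pt "0 0 -0.025 0 0 0" --pt "0 0 -0.025 0 0 0" --pt "0 0 -0.025 0 0 0"

```text
time: 10.77
tool_pos: [0.5663, -0.2321, 0.0585]
orientation: [[0.15, 0.989, -0.0], [0.989, -0.15, 0.0], [-0.0, -0.0, -1.0]]
contact_force: [-0.7, -2.8, 3.8]
gripper_width: 0.0002
gripper_force: 2.0
```

Emit:
drive_tool --pt "0 0 -0.025 0 0 0" --pt "0 0 -0.025 0 0 0" --pt "0 0 -0.025 0 0 0" --pt "0 0 -0.025 0 0 0" --pt "0 0 -0.025 0 0 0" --pt "0 0 -0.025 0 0 0" --pt "0 0 -0.025 0 0 0" --pt "0 0 -0.025 0 0 0"

```text
time: 11.43
tool_pos: [0.5665, -0.2321, 0.0626]
orientation: [[0.15, 0.989, -0.0], [0.989, -0.15, -0.0], [-0.0, -0.0, -1.0]]
contact_force: [-0.6, -2.8, 3.8]
gripper_width: 0.0006
gripper_force: 1.9
```

Steady; continuing.

Emit:
drive_tool --pt "0 0 -0.025 0 0 0" --pt "0 0 -0.025 0 0 0" --pt "0 0 -0.025 0 0 0" --pt "0 0 -0.025 0 0 0" --pt "0 0 -0.025 0 0 0" --pt "0 0 -0.025 0 0 0" --pt "0 0 -0.025 0 0 0" --pt "0 0 -0.025 0 0 0"

```text
time: 12.1
tool_pos: [0.5666, -0.2321, 0.0667]
orientation: [[0.15, 0.989, 0.0], [0.989, -0.15, -0.0], [-0.0, 0.0, -1.0]]
contact_force: [-0.7, -2.7, 2.7]
gripper_width: 0.0004
gripper_force: 1.9
```

Emit:
drive_tool --pt "0 0 -0.025 0 0 0" --pt "0 0 -0.025 0 0 0" --pt "0 0 -0.025 0 0 0" --pt "0 0 -0.025 0 0 0" --pt "0 0 -0.025 0 0 0" --pt "0 0 -0.025 0 0 0" --pt "0 0 -0.025 0 0 0" --pt "0 0 -0.025 0 0 0"

```text
time: 12.77
tool_pos: [0.5666, -0.2321, 0.0706]
orientation: [[0.15, 0.989, 0.0], [0.989, -0.15, -0.0], [-0.0, 0.0, -1.0]]
contact_force: [-0.8, -3.4, 2.7]
gripper_width: 0.0009
gripper_force: 1.8
```

Emit:
drive_tool --pt "0 0 -0.025 0 0 0" --pt "0 0 -0.025 0 0 0" --pt "0 0 -0.025 0 0 0" --pt "0 0 -0.025 0 0 0" --pt "0 0 -0.025 0 0 0" --pt "0 0 -0.025 0 0 0" --pt "0 0 -0.025 0 0 0" --pt "0 0 -0.025 0 0 0"

```text
time: 13.43
tool_pos: [0.5666, -0.232, 0.0746]
orientation: [[0.15, 0.989, 0.0], [0.989, -0.15, 0.0], [0.0, 0.0, -1.0]]
contact_force: [0.4, -1.7, 3.1]
gripper_width: 0.0005
gripper_force: 1.7
```

Emit:
drive_tool --pt "0 0 -0.025 0 0 0" --pt "0 0 -0.025 0 0 0" --pt "0 0 -0.025 0 0 0" --pt "0 0 -0.025 0 0 0" --pt "0 0 -0.025 0 0 0" --pt "0 0 -0.025 0 0 0" --pt "0 0 -0.025 0 0 0" --pt "0 0 -0.025 0 0 0"

```text
time: 14.1
tool_pos: [0.5666, -0.232, 0.0786]
orientation: [[0.15, 0.989, -0.0], [0.989, -0.15, 0.0], [0.0, -0.0, -1.0]]
contact_force: [0.5, -1.5, 2.7]
gripper_width: 0.0007
gripper_force: 1.5
```

Emit:
drive_tool --pt "0 0 -0.025 0 0 0" --pt "0 0 -0.025 0 0 0" --pt "0 0 -0.025 0 0 0" --pt "0 0 -0.025 0 0 0" --pt "0 0 -0.025 0 0 0" --pt "0 0 -0.025 0 0 0" --pt "0 0 -0.025 0 0 0" --pt "0 0 -0.025 0 0 0"

```text
time: 14.77
tool_pos: [0.5666, -0.2318, 0.0826]
orientation: [[0.15, 0.989, -0.0], [0.989, -0.15, 0.0], [0.0, -0.0, -1.0]]
contact_force: [-0.0, -0.1, 2.5]
gripper_width: 0.0005
gripper_force: 1.4
```

Emit:
drive_tool --pt "0 0 -0.025 0 0 0" --pt "0 0 -0.025 0 0 0" --pt "0 0 -0.025 0 0 0" --pt "0 0 -0.025 0 0 0" --pt "0 0 -0.025 0 0 0" --pt "0 0 -0.025 0 0 0" --pt "0 0 -0.025 0 0 0" --pt "0 0 -0.025 0 0 0"

```text
time: 15.43
tool_pos: [0.5665, -0.2318, 0.0865]
orientation: [[0.15, 0.989, -0.0], [0.989, -0.15, 0.0], [0.0, -0.0, -1.0]]
contact_force: [0.4, 0.9, 2.6]
gripper_width: 0.0006
gripper_force: 1.2
```

Emit:
drive_tool --pt "0 0 -0.025 0 0 0" --pt "0 0 -0.025 0 0 0" --pt "0 0 -0.025 0 0 0" --pt "0 0 -0.025 0 0 0" --pt "0 0 -0.025 0 0 0" --pt "0 0 -0.025 0 0 0" --pt "0 0 -0.025 0 0 0" --pt "0 0 -0.025 0 0 0"

```text
time: 16.1
tool_pos: [0.5665, -0.2321, 0.0906]
orientation: [[0.15, 0.989, -0.0], [0.989, -0.15, -0.0], [-0.0, -0.0, -1.0]]
contact_force: [0.8, 2.9, 1.6]
gripper_width: 0.0004
gripper_force: 1.2
```

Emit:
drive_tool --pt "0 0 -0.025 0 0 0" --pt "0 0 -0.025 0 0 0" --pt "0 0 -0.025 0 0 0" --pt "0 0 -0.025 0 0 0" --pt "0 0 -0.025 0 0 0" --pt "0 0 -0.025 0 0 0" --pt "0 0 -0.025 0 0 0" --pt "0 0 -0.025 0 0 0"

```text
time: 16.77
tool_pos: [0.5665, -0.232, 0.0946]
orientation: [[0.15, 0.989, 0.0], [0.989, -0.15, 0.0], [0.0, 0.0, -1.0]]
contact_force: [0.6, 2.5, 2.8]
gripper_width: 0.0004
gripper_force: 1.2
```

Emit:
drive_tool --pt "0 0 -0.025 0 0 0" --pt "0 0 -0.025 0 0 0" --pt "0 0 -0.025 0 0 0" --pt "0 0 -0.025 0 0 0" --pt "0 0 -0.025 0 0 0" --pt "0 0 -0.025 0 0 0" --pt "0 0 -0.025 0 0 0" --pt "0 0 -0.025 0 0 0"

```text
time: 17.43
tool_pos: [0.5665, -0.2321, 0.0986]
orientation: [[0.15, 0.989, -0.0], [0.989, -0.15, -0.0], [-0.0, 0.0, -1.0]]
contact_force: [-0.2, 2.5, 2.3]
gripper_width: 0.0007
gripper_force: 1.1
```

Emit:
drive_tool --pt "0 0 -0.025 0 0 0" --pt "0 0 -0.025 0 0 0" --pt "0 0 -0.025 0 0 0" --pt "0 0 -0.025 0 0 0" --pt "0 0 -0.025 0 0 0" --pt "0 0 -0.025 0 0 0" --pt "0 0 -0.025 0 0 0" --pt "0 0 -0.025 0 0 0"

```text
time: 18.1
tool_pos: [0.5665, -0.2321, 0.1026]
orientation: [[0.15, 0.989, -0.0], [0.989, -0.15, -0.0], [-0.0, -0.0, -1.0]]
contact_force: [1.1, 2.2, 1.6]
gripper_width: 0.0001
gripper_force: 1.1
```

Emit:
drive_tool --pt "0 0 -0.025 0 0 0" --pt "0 0 -0.025 0 0 0" --pt "0 0 -0.025 0 0 0" --pt "0 0 -0.025 0 0 0" --pt "0 0 -0.025 0 0 0" --pt "0 0 -0.025 0 0 0" --pt "0 0 -0.025 0 0 0" --pt "0 0 -0.025 0 0 0"

```text
time: 18.77
tool_pos: [0.5665, -0.2321, 0.1066]
orientation: [[0.15, 0.989, -0.0], [0.989, -0.15, -0.0], [-0.0, -0.0, -1.0]]
contact_force: [-0.2, 2.8, 1.4]
gripper_width: 0.0003
gripper_force: 1.1
```

Emit:
drive_tool --pt "0 0 -0.025 0 0 0" --pt "0 0 -0.025 0 0 0" --pt "0 0 -0.025 0 0 0" --pt "0 0 -0.025 0 0 0" --pt "0 0 -0.025 0 0 0" --pt "0 0 -0.025 0 0 0" --pt "0 0 -0.025 0 0 0" --pt "0 0 -0.025 0 0 0"

```text
time: 19.43
tool_pos: [0.5662, -0.2325, 0.1105]
orientation: [[0.15, 0.989, -0.0], [0.989, -0.15, -0.001], [-0.001, -0.0, -1.0]]
contact_force: [0.1, -0.5, 0.1]
gripper_width: 0.0003
gripper_force: 0.0
```

Emit:
drive_tool --pt "0 0 -0.025 0 0 0" --pt "0 0 -0.025 0 0 0" --pt "0 0 -0.025 0 0 0" --pt "0 0 -0.025 0 0 0" --pt "0 0 -0.025 0 0 0" --pt "0 0 -0.025 0 0 0" --pt "0 0 -0.025 0 0 0" --pt "0 0 -0.025 0 0 0"

```text
time: 20.1
tool_pos: [0.5665, -0.232, 0.1146]
orientation: [[0.15, 0.989, -0.0], [0.989, -0.15, -0.0], [-0.0, -0.0, -1.0]]
contact_force: [0.8, 0.1, -0.0]
gripper_width: 0.0008
gripper_force: 0.0
```

Contact ended at about 0.109 m, the lever's rest height. I'll back off and check.

Emit:
drive_tool --pt "0 0 -0.2 0 0 0" --pt "0 0 -0.5 0 0 0" --pt "0 0 -0.8 0 0 0" --pt "0 0 -0.8 0 0 0" --pt "0 0 -0.8 0 0 0" --pt "0 0 -0.4 0 0 0" --pt "0 0 0 0 0 0" --pt "0 0 0 0 0 0"

```text
time: 20.77
tool_pos: [0.5667, -0.232, 0.1848]
orientation: [[0.15, 0.989, 0.001], [0.989, -0.15, 0.0], [0.0, 0.001, -1.0]]
contact_force: [0.6, -0.5, -1.0]
gripper_width: 0.0001
gripper_force: 0.0
```

```bash
python3 - <<'E'
from h import *
a=snap('top','t3');b=snap('scene','s3')
c1=cv2.resize(a['frame'][125:215,215:345,::-1],(800,554),interpolation=cv2.INTER_CUBIC)
c2=cv2.resize(b['frame'][160:260,160:330,::-1],(800,470),interpolation=cv2.INTER_CUBIC)
m=np.clip(np.vstack([c1,c2])*1.4,0,255).astype('uint8');cv2.imwrite('pics/c3.png',cv2.resize(m,(469,600),interpolation=cv2.INTER_AREA))
E
```

```text
(no output)
```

View pics/c3.png

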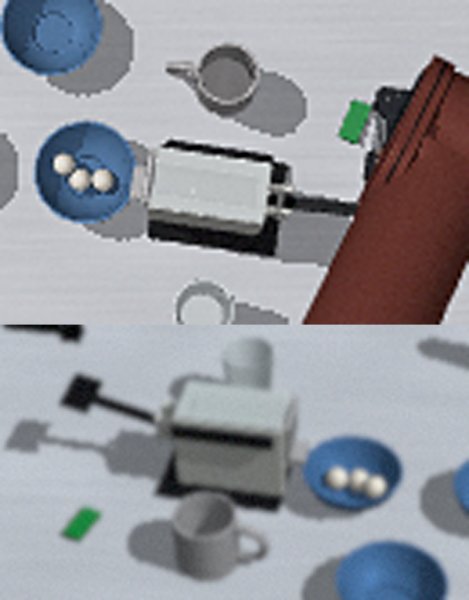

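The lid is shut, the lever is up at (82,393), and the three sweets are in the bowl at (64,163), (80,181) and (104,181). The other things are where they were, so I'll hand in.

```bash
python3 -c "
from plant import ctrl
print(ctrl.sign_off())"
```

```text
the job is handed in; nothing more can be done
None
```

I pressed the lever down with the fingertips until all three sweets had rolled into the bowl, then eased it up over about 10 s so the lid came down gently and shut; the job was handed in at about 21 s, and no verdict came back.

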